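# Clear a carafe lid jammed in the feed chute

## Task

A carafe lid has gone down the feed chute tab first and is jammed under the clear hood. Put the shaft of the red-and-blue screwdriver through the hole in the chute's blue end plate and push the lid back up the chute until it is clear of the hood, and lay the screwdriver back on the bench. Then lift the lid out of the chute and lay it flat, right way up, in the red tray, without disturbing the other things on the bench.

Things in the scene. Friction and masses are not known exactly. Their poses are not given: they have to be found in the camera images.
- chute: Grey stand of the feed chute, fixed to the bench; its place and yaw vary. Origin: on the bench straight under the deck's origin; y is the level uphill direction. The chute slopes always by 10 degrees. Outside its low end the bench is free under the line of the hole. The deck floor holds the lid by friction: it stays where it is pushed.
- deck: Sloping chute deck. Origin: on the floor's upper face, mid-width, at the end plate's inner face at the low end, 55 mm above the bench. y: uphill along the floor; x across; z square out of the floor. Channel 108 mm wide inside, 250 mm long, upper end open; side walls 4 mm thick, 12 mm high. Blue steel end plate across the low end: y -4 to 0, z -4 to 32 mm, 116 mm wide.
- hole (a point): Centre of the round 18 mm clearing hole in the end plate, on the plate's outer face, 12 mm above the line of the deck floor; the hole runs along the deck's y axis, through 4 mm of plate. Its axes are those of the deck.
- hood_edge (a point): Middle of the hood's uphill edge (yellow strip), on top of the roof. The hood covers the channel from the end plate to here, 70 mm up the deck: clear roof, underside 28 mm and top 32 mm above the floor (screws to 37 mm), closed at the sides. Axes of the deck.
- lid: Jammed loose lid: black disc 102 mm across, 14 mm thick, 30 g, with an upright finger tab on top. Origin: centre of underside; z out of its top. Tab 8 mm thick (x), y from -52 (rim) to -16 mm, top 22 mm above the underside, so 8 mm above the disc. Starts in the channel, tab side downhill under the hood, rim 5 to 20 mm from the end plate. May turn somewhat as it is pushed.
- tab (a point): Middle of the lid's tab, 18 mm above the lid's underside and 34 mm from its axis; axes of the lid. To lift the lid, pinch the tab here from above, once it is clear of the hood.
- screwdriver: Loose screwdriver, red and blue handle, 85 g, 218 mm long, lying on the bench in front of the chute's low end, tip roughly away from the robot. Origin: underside, at mid-length where handle and shaft meet; it points along -y. Handle y 0 to 109 mm, up to 30 mm wide, 27 mm high; steel shaft y 0 to -104 mm, 6 mm thick, axis at z = 14 mm. It rests a little tip-down.
- tip (a point): Front end of the screwdriver's shaft as it pushes on things, on the shaft's axis (the drawn blade reaches 5 mm farther, without touching); about 8 mm above the bench while it lies there; axes of the screwdriver.
- handle (a point): Middle of the screwdriver's handle, on its axis, 158 mm behind the tip: grasp here, across the handle.
- tray: The red reject tray, a fixed open box 150 x 150 mm outside, 26 mm high, walls and floor 4 mm thick, to the left of the assembly jig. Origin: centre of its underside. Between it and the chute stands the fixed white assembly jig with an upright red lever (x 0.2 to 0.52, y -0.12 to 0.17 m): carry things over it with the fingertips at least 0.38 m up, or behind it, beyond x = 0.6 m, at 0.2 m.
- nut_driver: Bystander: loose driver with a yellow handle, 198 mm long. Origin at its middle, underside.
- coil: Bystander: loose copper boiler coil, standing, 55 mm across, 105 mm high. Origin: underside centre.
- oil: Bystander: loose white oil bottle with red spout, 43 mm across, 133 mm high. Origin: underside centre.
- tape: Bystander: loose roll of white tape, 60 mm across, 17 mm high. Origin: underside centre.

How it is judged:
On the way, in this order (a step that is already met when the one before it is completed fails the run):
1. the screwdriver's tip is through the hole in the end plate, at least 3 mm past its inner face (y of tip in the frame of deck between 0.003 and 0.06 m and z of tip in the frame of deck between 0 and 0.028 m and x of tip in the frame of deck between -0.025 and 0.025 m), for 0.1 s.
2. the lid lies in the chute wholly uphill of the hood (to 2 mm), with the screwdriver's shaft still at least 55 mm into the chute (y of lid in the frame of deck above 0.119 m and z of lid in the frame of deck below 0.008 m and z of tip in the frame of deck below 0.028 m and y of tip in the frame of deck above 0.055 m), for 0.1 s.
3. the lid is lifted out of the chute (z of lid in the frame of deck above 0.03 m), for 0.1 s.
At the end, for the whole second after the job is handed in: The lid lies flat and right way up (within 0.1 rad) on the floor of the red tray, its centre within 40 mm of the tray's centre, at rest; the screwdriver lies on the bench (tip and handle axis lower than 35 mm), its handle not in the tray, at rest (horizontal distance between lid and tray below 0.04 m and height (world z) of lid below 0.012 m and angle between lid's own z axis and vertical below 0.1 rad and linear speed of lid below 0.02 m/s and height (world z) of each of tip, handle below 0.035 m and horizontal distance between handle and tray above 0.1 m and linear speed of screwdriver below 0.05 m/s); the robot touches nothing.
It fails at once if a bystander (yellow driver, coil, oil bottle or white tape) is moved more than 30 mm (distance of any of nut_driver, coil, oil, tape from where it was at the start of the episode above 0.03 m).
It also fails if it takes over 66 s, if anything falls off the work surface, if the arm or the gripper's body presses on something with over 40 N, if the wrist force passes 120 N, or if a joint passes its speed limit or range.

## Robot

A 6-joint arm with a two-finger parallel gripper is mounted at the origin on a cart in front of the work surface, level with it; the furniture and walls round the work are solid. World frame = base frame: x ahead of the robot, y to its left, z up, the work surface at z = 0. Lengths are in m, angles in rad, forces in N, time in s.
With the tool pointing down it reaches from about 0.325 to 0.75 m from the base axis. Payload 7.6 kg.
Tool frame: the origin (TCP) lies at the very end of the fingers, on their centre line; the grasp point (between the pads) lies 19 mm behind it; z points along the fingers, y is the line along which they close (so a half turn about z gives the same grasp; the last joint's range is limited). The gripper opens to 85 mm and grips with 20 to 120 N. Pads are 22 mm wide; open, the fingers measure 114 mm over their backs; the gripper's body (76 mm by 85 mm) begins 54 mm behind the grasp point. The pads swing forward as they close: fully open they stand 13 mm farther back than shut.
Start: joints at [1.126, 0.052, 1.401, -0, 1.689, -0.07], TCP at [0.192, 0.489, 0.231] pointing down, gripper open.
Joint ranges: [-2.9, 2.9], [-0.91, 2.17], [0.12, 2.37], [-1.06, 4.2], [0.26, 2.73], [-2.93, 2.93]. Speed limits (rad/s): [2.57, 2.57, 3.01, 3.14, 3.14, 3.14].

## Interface

Orientations are given as a 3x3 rotation matrix whose columns are the frame's x, y, z axes.
In Python, from plant import arm, imaging, sensors gives the robot as it stands (arm), with the cameras (imaging) and the readings (sensors).
- The arm moves only by the shell command python3 shift.py 'ROWS' [OPENING] [FORCE]. ROWS is a JSON list of rows, 1 to 20 of them, each an object with the fields pos (a list: dx, dy, dz in m), rotvec (a list: a rotation vector rx, ry, rz in rad); a field left out counts as zero; each row shifts and turns the commanded pose from where the row before left it, along the tool's axes as they then stand; what a row does not reach is not made up. A row lasts 1/12 s, in which the tool goes at most 0.0417 m and 0.125 rad, less where a joint would pass 70% of its speed; a pose out of reach is approached as far as the arm can. OPENING is the finger opening in m, set as the command begins (- or left out keeps the last). The fingers move at their own pace and stop on an object; FORCE is the grip in N (left out, the last holds). Time passes only in rows, so rows that do not move let the fingers close. It prints the time, the measured TCP pose, the force, the opening and the grip force at its end. Input that does not fit is refused with a message, and nothing moves.
- sensors.get_obs(): the state, without advancing time (a new reading comes with each control period).
- imaging.snapshot(name): name is "scene" or "top"; returns a dict with "frame" (420x560x3 uint8, red, green, blue), "camera_matrix" (3x3 intrinsics, pixels), "dist_coeffs" ([k1, k2, p1, p2, k3] as OpenCV has them; the pictures are not rectified), "rvec" (rotation vector, rad) and "tvec" (3), from world to camera coordinates, as OpenCV has them. Camera axes: x right, y down, z forward; pixel columns grow to the right and rows downward; lengths in m; the calibration is good to about 2 mm. A picture is of the moment at which its call begins. There is no depth.
- arm.job_done(): hands the job in; it is judged then, once.
The state is a dict: "clock": time; "joint_pos": joint angles; "qd": joint speeds; "effort": joint torques, N m; "tool_pos": TCP position; "orientation": TCP orientation; "wrist_force": force on the tool from outside, world axes, zero at the start; "ft_torque": the same for the moment, N m; "grip_width": finger opening in m; "grip_force": force on a finger pad.
Only numpy, scipy, OpenCV 4.12 (cv2) and the standard library are available. Lean on these libraries where they do the work, as an engineer would, in place of code of your own. Each camera call takes 0.05 s, during which the arm holds its last target. There are 200 camera calls.

## Working session

There is one attempt and no reset: what is moved stays moved. The work goes in short steps, Python scripts to look and compute and a shell command to move; the robot and the scene stay as the last step left them, time stands still between calls to the robot, and variables do not carry over. Pictures are saved under pics/ and viewed, at most 10 in all, crops included, and the job is handed in when it is done.

```bash
ls; mkdir -p pics; python3 - <<'E'
from plant import arm, imaging, sensors
import cv2
for n in("scene","top"):
    s=imaging.snapshot(n); cv2.imwrite(f"pics/{n}0.png",s["frame"][:,:,::-1])
    R=cv2.Rodrigues(s["rvec"])[0]; print(n,(-R.T@s["tvec"].reshape(3)).round(3),s["camera_matrix"][0],s["dist_coeffs"],R[2].round(2))
o=sensors.get_obs();print(o["orientation"],o["tool_pos"])
E
```

```text
pics
plant.py
shift.py
scene [-0.108  0.486  1.395] [538.12465186   0.         287.41047778] [-0.15026136  0.          0.          0.          0.        ] [ 0.43 -0.27 -0.86]
top [-0.693 -0.091  1.653] [534.68183253   0.         291.22908811] [-0.00057883  0.          0.          0.          0.        ] [ 0.62  0.07 -0.78]
[[-9.30583534e-01  3.66079137e-01 -5.93394021e-04]
 [ 3.66079607e-01  9.30582681e-01 -1.26299518e-03]
 [ 8.98460146e-05 -1.39255197e-03 -9.99999026e-01]] [0.19206171 0.4883282  0.23056072]
```

View pics/scene0.png

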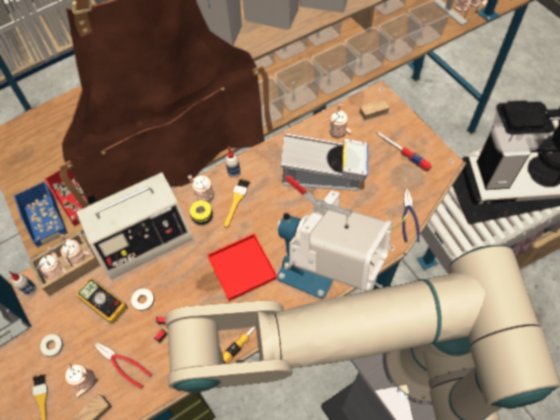

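View pics/top0.png

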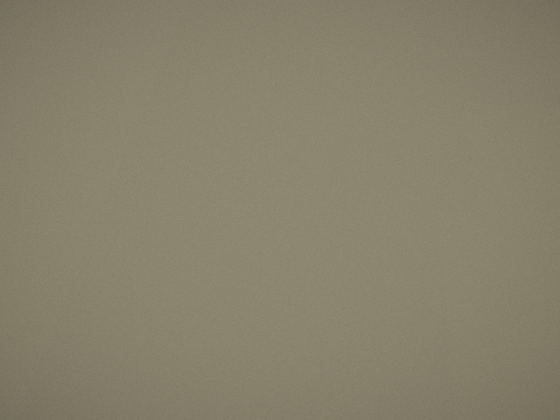

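The scene view shows the chute near (325,162), the hood at its right end, and the screwdriver near (405,150). The tray is at (242,267). The top camera shows a blank surface and is no use, so I'll enlarge the chute area of the scene view.

```bash
cat > h.py <<'E'
from plant import arm, imaging, sensors
import cv2,numpy as np
def snap(): return imaging.snapshot("scene")
def crop(s,u,v,w,h,k,name): cv2.imwrite("pics/"+name,cv2.resize(s["frame"][v:v+h,u:u+w,::-1],None,fx=k,fy=k,interpolation=cv2.INTER_CUBIC))
def proj(s,P): return cv2.projectPoints(np.array(P,float).reshape(-1,3),s["rvec"],s["tvec"],s["camera_matrix"],np.array(s["dist_coeffs"]))[0][:,0]
def ray(s,uv,z):
    p=cv2.undistortPoints(np.array(uv,float).reshape(-1,1,2),s["camera_matrix"],np.array(s["dist_coeffs"]))[:,0]
    R=cv2.Rodrigues(s["rvec"])[0]; c=-R.T@np.array(s["tvec"]).reshape(3)
    d=np.c_[p,np.ones(len(p))]@R
    return c+d*((z-c[2])/d[:,2])[:,None]
def rz(a): c,s=np.cos(a),np.sin(a); return np.array([[c,-s,0],[s,c,0],[0,0,1.]])
RX=cv2.Rodrigues(np.array([np.radians(10),0,0]))[0]
def deck(x,y,yaw): return rz(yaw)@RX,np.array([x,y,.055])
E
python3 - <<'E'
from h import *
s=snap(); crop(s,275,95,165,110,4.8,"c1.png")
print(ray(s,[[242,267],[404,151],[379,134],[429,163],[366,165],[283,160]],0.0).round(3))
E
```

```text
[[ 0.499  0.262  0.   ]
 [ 0.56  -0.382  0.   ]
 [ 0.659 -0.358  0.   ]
 [ 0.478 -0.419  0.   ]
 [ 0.584 -0.246  0.   ]
 [ 0.746 -0.038  0.   ]]
```

View pics/c1.png

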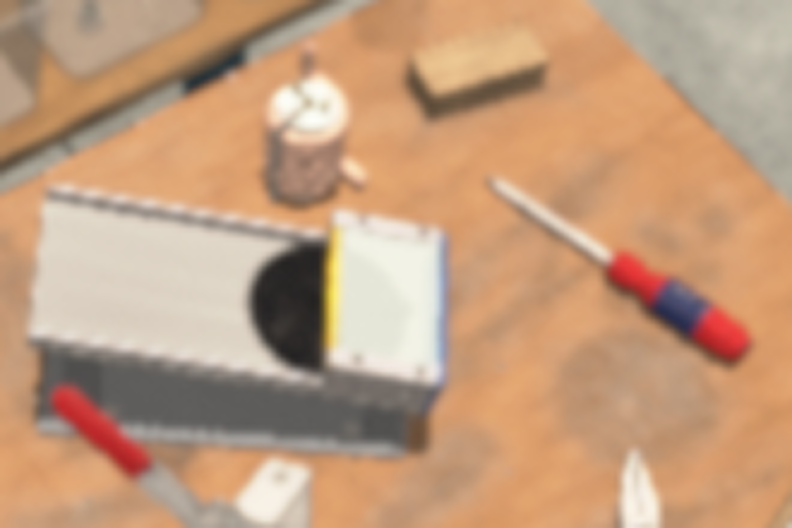

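The crop shows the roof corners at about (335,212), (446,230), (442,382) and (327,352), and the channel's upper wall tops at (50,187) and (32,340). The screwdriver's blade end is at (490,180) and its handle end at (745,350). I'll fit the poses and draw an overlay to check them.

```bash
cat > fit.py <<'E'
from h import *
from scipy.optimize import least_squares as LS
s=snap()
px=lambda a:(np.array(a,float)+.5)/4.8-.5+[275,95]
M=np.array([[58,70,32],[58,-4,32],[-58,-4,32],[-58,70,32],[58,250,12],[-58,250,12]])/1e3
I=px([[335,212],[446,230],[442,382],[327,352],[50,187],[32,340]])
def dp(p,M): R,t=deck(*p); return M@R.T+t
r=LS(lambda p:(proj(s,dp(p,M))-I).ravel(),[.6,-.22,-.7],loss='soft_l1')
print("chute",r.x,r.x[2]*57.3,(r.fun.reshape(-1,2)*1).round(1).tolist())
# screwdriver: tilt so axis z: tip .008 , handle end
Is=px([[491,180],[743,348]])
def sp(q,ys,zs): a=q[2]; return np.array([[q[0]-np.sin(a)*y,q[1]+np.cos(a)*y,z] for y,z in zip(ys,zs)])
g=LS(lambda q:(proj(s,sp(q,[-.109,.108],[.0078,.0145]))-Is).ravel(),[.56,-.38,-1.2])
print("sd",g.x,g.x[2]*57.3,g.fun.round(1)); print("handle",sp(g.x,[.054],[.013]),"tip",sp(g.x,[-.104],[.008]))
# tray
hsv=cv2.cvtColor(s["frame"],cv2.COLOR_RGB2HSV); m=((hsv[...,1]>200)&((hsv[...,0]<8)|(hsv[...,0]>172))&(hsv[...,2]>120)).astype(np.uint8)
n,l,st,c=cv2.connectedComponentsWithStats(m); k=1+st[1:,4].argmax(); print(st[k])
cn=max(cv2.findContours((l==k).astype(np.uint8),0,1)[0],key=cv2.contourArea); ap=cv2.approxPolyDP(cn,6,True)[:,0];print(ap.tolist())
w=ray(s,ap,.026);print("tray top corners",w.round(3).tolist(),w.mean(0))
im=cv2.resize(s["frame"][95:205,275:440,::-1],None,fx=4.8,fy=4.8,interpolation=cv2.INTER_CUBIC)
to=lambda P:(((proj(s,P)-[275,95])+.5)*4.8-.5)
B=[]
for x in(58,-58):
    B+=[[x,y,12] for y in range(70,251,20)]+[[x,y,32] for y in range(-4,71,6)]
for p in to(dp(r.x,np.array(B+[[0,-4,12]])/1e3)): cv2.circle(im,tuple(int(v) for v in p),2,(0,255,0),-1)
for p in to(sp(g.x,[-.104,0,.054,.109],[.008,.0115,.013,.0145])): cv2.circle(im,tuple(int(v) for v in p),3,(0,255,0),-1)
# lid top circle for y_c
for d in(61,66,71):
    a=np.linspace(0,np.pi,40); C=np.c_[51*np.cos(a),d+51*np.sin(a),0*a+14]/1e3
    cv2.polylines(im,[to(dp(r.x,C)).astype(int)],False,(0,int(80*(d-58)/4),255),1)
cv2.imwrite("pics/o1.png",im)
E
python3 fit.py
```

```text
chute [ 0.56483093 -0.21235511 -0.65484055] -37.522363366090474 [[-0.5, -0.0], [-0.2, 0.1], [0.9, -0.1], [0.4, 2.2], [-0.6, -0.3], [0.1, -0.9]]
sd [ 0.56199995 -0.37673491 -4.48861704] -257.1977565492543 [-0.7 -0.7  0.6  0.6]
handle [[ 0.50934631 -0.388718    0.013     ]] tip [[ 0.66340695 -0.35365636  0.008     ]]
[ 209  235   67   64 2487]
[[253, 235], [209, 255], [229, 298], [275, 276]]
tray top corners [[0.557, 0.188, 0.026], [0.571, 0.325, 0.026], [0.428, 0.343, 0.026], [0.414, 0.204, 0.026]] [0.49252238 0.26521662 0.026     ]
```

View pics/o1.png

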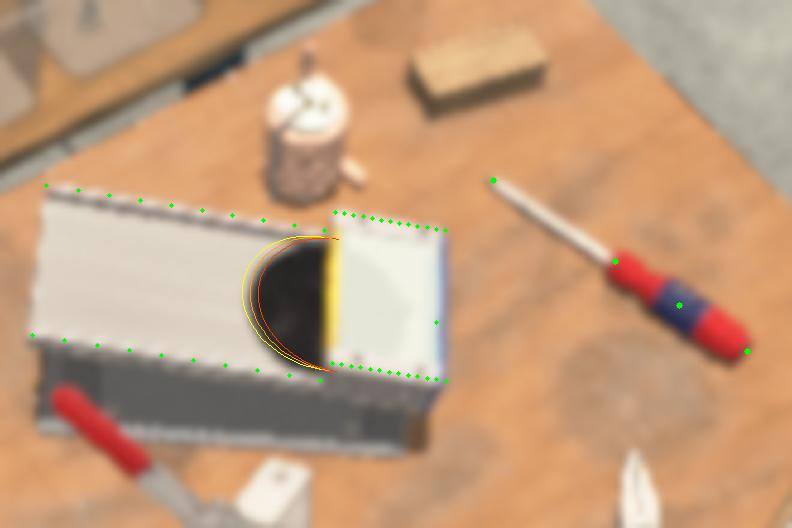

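The fits agree with the picture, with deck yaw -37.5°. The screwdriver handle is near (0.509, -0.389), with the tip pointing at +12.8°. I'll raise the arm, cross over the jig, then turn the tool.

```bash
python3 shift.py '[{"pos": [0, 0, -0.038]}, {"pos": [0, 0, -0.038]}, {"pos": [0, 0, -0.038]}, {"pos": [0, 0, -0.038]}, {"pos": [0, 0, -0.038]}, {"pos": [-0.03, -0.0244, 0]}, {"pos": [-0.03, -0.0244, 0]}, {"pos": [-0.03, -0.0244, 0]}, {"pos": [-0.03, -0.0244, 0]}, {"pos": [-0.03, -0.0244, 0]}, {"pos": [-0.03, -0.0244, 0]}, {"pos": [-0.03, -0.0244, 0]}, {"pos": [-0.03, -0.0244, 0]}, {"pos": [-0.03, -0.0244, 0]}, {"pos": [-0.03, -0.0244, 0]}, {"pos": [-0.03, -0.0244, 0]}, {"pos": [-0.03, -0.0244, 0]}, {"pos": [-0.03, -0.0244, 0]}]' .085
python3 shift.py '[{"pos": [-0.0187, -0.032, 0]}, {"pos": [-0.0187, -0.032, 0]}, {"pos": [-0.0187, -0.032, 0]}, {"pos": [-0.0187, -0.032, 0]}, {"pos": [-0.0187, -0.032, 0]}, {"pos": [-0.0187, -0.032, 0]}, {"pos": [-0.0187, -0.032, 0]}, {"pos": [-0.0187, -0.032, 0]}, {"pos": [-0.0187, -0.032, 0]}, {"pos": [-0.0187, -0.032, 0]}, {"pos": [-0.0187, -0.032, 0]}, {"pos": [-0.0187, -0.032, 0]}, {"rotvec": [0, 0, 0.12]}, {"rotvec": [0, 0, 0.12]}, {"rotvec": [0, 0, 0.12]}, {"rotvec": [0, 0, 0.12]}, {"rotvec": [0, 0, 0.12]}, {"rotvec": [0, 0, 0.12]}, {"rotvec": [0, 0, 0.12]}, {"rotvec": [0, 0, 0.12]}]'
python3 shift.py '[{"rotvec": [0, 0, 0.12]}, {"rotvec": [0, 0, 0.12]}, {"rotvec": [0, 0, 0.12]}, {"rotvec": [0, 0, 0.12]}, {"rotvec": [0, 0, 0.12]}, {"rotvec": [0, 0, 0.12]}, {"rotvec": [0, 0, 0.12]}, {"rotvec": [0, 0, 0.12]}, {"rotvec": [0, 0, 0.12]}, {"rotvec": [0, 0, 0.12]}, {"rotvec": [0, 0, 0.12]}, {"rotvec": [0, 0, 0.12]}, {"rotvec": [0, 0, 0.12]}, {}, {}]'
python3 - <<'E'
from h import *
o=sensors.get_obs();print(o["tool_pos"],o["orientation"],o["joint_pos"],o["clock"])
s=snap();crop(s,275,95,165,110,4.8,"c2.png")
E
```

```text
clock: 1.7
tool_pos: [0.4394, 0.0487, 0.4213]
orientation: [[-0.931, 0.366, 0.0], [0.366, 0.931, 0.0], [-0.0, 0.0, -1.0]]
wrist_force: [-0.2, 1.4, -0.7]
grip_width: 0.085
grip_force: 0.0
clock: 3.37
tool_pos: [0.5073, -0.3889, 0.4209]
orientation: [[-0.228, 0.974, -0.0], [0.974, 0.228, 0.001], [0.001, -0.0, -1.0]]
wrist_force: [-0.7, 0.2, 0.1]
grip_width: 0.0848
grip_force: 0.0
clock: 4.62
tool_pos: [0.5073, -0.3889, 0.421]
orientation: [[0.969, 0.248, -0.0], [0.248, -0.969, 0.0], [-0.0, -0.0, -1.0]]
wrist_force: [0.2, -0.3, 0.4]
grip_width: 0.0855
grip_force: 0.0
[ 0.5072696  -0.38891277  0.42096585] [[ 9.68813004e-01  2.47792754e-01 -3.37081794e-04]
 [ 2.47792883e-01 -9.68812940e-01  4.18546564e-04]
 [-2.22856398e-04 -4.89019824e-04 -9.99999856e-01]] [-7.11893334e-01  4.85764579e-01  5.05573084e-01  1.15590270e-04
  2.15078362e+00  6.08564938e-01] 4.6167
```

```bash
python3 shift.py '[{"pos": [0.002, 0.0003, 0.04], "rotvec": [0, 0, 0.026]}, {"pos": [0, 0, 0.04]}, {"pos": [0, 0, 0.04]}, {"pos": [0, 0, 0.04]}, {"pos": [0, 0, 0.04]}, {"pos": [0, 0, 0.04]}, {"pos": [0, 0, 0.04]}, {"pos": [0, 0, 0.04]}, {"pos": [0, 0, 0.04]}, {"pos": [0, 0, 0.03]}, {"pos": [0, 0, 0.015]}, {"pos": [0, 0, 0.01]}, {}, {}]' .085
python3 shift.py '[{}, {}, {}, {}, {}, {}, {}, {}, {}, {}]' 0 70
python3 shift.py '[{"pos": [0, 0, -0.03]}, {"pos": [0, 0, -0.03]}, {"pos": [0, 0, -0.03]}, {}, {}]'
python3 - <<'E'
from h import *
o=sensors.get_obs();print(o["tool_pos"])
s=snap();crop(s,275,95,165,110,4.8,"c2.png")
E
```

```text
clock: 5.83
tool_pos: [0.5096, -0.389, 0.007]
orientation: [[0.975, 0.22, 0.001], [0.22, -0.975, -0.001], [0.001, 0.001, -1.0]]
wrist_force: [0.5, -0.2, 0.4]
grip_width: 0.0847
grip_force: 0.0
clock: 6.67
tool_pos: [0.5097, -0.3891, 0.0074]
orientation: [[0.976, 0.219, 0.001], [0.219, -0.976, -0.001], [0.001, 0.001, -1.0]]
wrist_force: [-1.0, 0.6, 6.5]
grip_width: 0.0253
grip_force: 69.1
clock: 7.08
tool_pos: [0.51, -0.3893, 0.0983]
orientation: [[0.976, 0.219, 0.003], [0.219, -0.976, -0.003], [0.002, 0.003, -1.0]]
wrist_force: [-1.0, 1.0, -1.3]
grip_width: 0.0253
grip_force: 69.4
[ 0.51001595 -0.38929874  0.09832299]
```

View pics/c2.png

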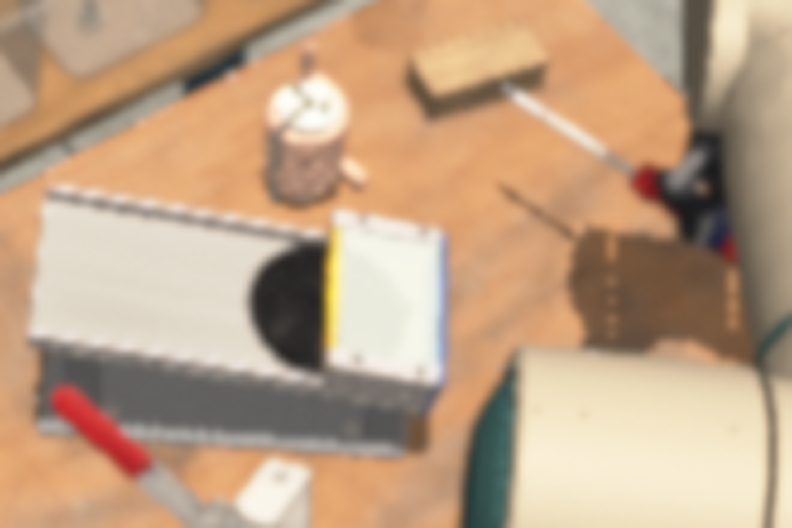

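The screwdriver is held, with the blade end at crop (503,85). I'll measure the tip in the tool frame and work out the pose before the hole.

```bash
cat > plan.py <<'E'
from h import *
from scipy.spatial.transform import Rotation as Ro
CH=(0.56483,-0.21236,-0.65484)
o=sensors.get_obs();R0=o["orientation"];p0=o["tool_pos"]
if __name__=="__main__":
    s=snap(); b=ray(s,(np.array([[504,86]])+.5)/4.8-.5+[275,95],p0[2]+.0004)[0]
    print("blade in tool",R0.T@(b-p0), R0)
E
python3 plan.py
sed -i 's/M=np.array(\[\[58,70,32\],/M=np.array([/; s/\[-58,70,32\],\[58,250/[58,250/; s/\[335,212\],//; s/\[327,352\],//' fit.py; python3 fit.py | head -1
```

```text
blade in tool [ 0.16667696  0.00340459 -0.00040635] [[ 9.75722639e-01  2.19009876e-01 -7.61442847e-05]
 [ 2.19009886e-01 -9.75722622e-01  1.83656239e-04]
 [-3.40731711e-05 -1.95873901e-04 -9.99999980e-01]]
chute [ 0.56418563 -0.21182099 -0.65307896] -37.421424535757396 [[-0.2, 0.4], [0.9, 0.1], [-0.7, 0.0], [0.1, -0.5]]
```

```bash
cat > tgt.py <<'E'
from plan import *
CH=(0.5645,-0.2121,-0.6540)
D,t=deck(*CH)
TIP=np.array([.160,.0015,-.0005]); ax=TIP-[0,0,-.006]; ax/=np.linalg.norm(ax)
def target(y,x=0,z=.012):
    # R maps ax->D y, tool y ~ deck x
    A=np.c_[ax,np.cross(np.cross(ax,[0,1,0]),ax),np.cross(ax,[0,1,0])]
    A/=np.linalg.norm(A,axis=0)
    B=np.c_[D[:,1],D[:,0],np.cross(D[:,1],D[:,0])]
    R=B@A.T
    return R,D@[x,y,z]+t-R@TIP
def tipdeck(): return D.T@(p0+R0@TIP-t)
if __name__=="__main__":
    R,p=target(-.04); print("tgt",p,R.round(3).tolist())
    print("tip deck now",tipdeck().round(4))
    print("trans in tool",(R0.T@(p-p0)).round(4),"rot",Ro.from_matrix(R0.T@R).as_rotvec().round(4), "euler zyx",Ro.from_matrix(R0.T@R).as_euler('ZYX').round(4))
    print("after rot, trans of world xy/z in final frame",(R.T@(p-p0)).round(4), "ax",ax, "F",o["wrist_force"])
E
python3 tgt.py
```

```text
tgt [ 0.44410222 -0.36916432  0.02620086] [[0.588, 0.799, 0.126], [0.782, -0.601, 0.165], [0.207, 0.002, -0.978]]
tip deck now [ 0.1662 -0.0442  0.0475]
trans in tool [-0.0585 -0.0322  0.068 ] rot [ 0.0684  0.2017 -0.7031] euler zyx [-0.7063  0.2085 -0.0055]
after rot, trans of world xy/z in final frame [-0.0372 -0.0628  0.0613] ax [0.99936584 0.00936905 0.0343532 ] F [-0.01000192 -0.1375611  -1.75155704]
```

```bash
python3 shift.py '[{"pos": [-0.02, -0.011, 0]}, {"pos": [-0.02, -0.011, 0]}, {"pos": [-0.0185, -0.01, 0]}, {"rotvec": [0, 0, -0.1177]}, {"rotvec": [0, 0, -0.1177]}, {"rotvec": [0, 0, -0.1177]}, {"rotvec": [0, 0, -0.1177]}, {"rotvec": [0, 0, -0.1177]}, {"rotvec": [0, 0, -0.1177]}, {"rotvec": [0, 0.104, 0]}, {"rotvec": [0, 0.104, 0]}, {}, {}]'; python3 tgt.py;python3 - <<'E'
from h import *
crop(snap(),310,95,165,110,4.8,"c3.png")
E
```

```text
clock: 8.32
tool_pos: [0.4438, -0.3705, 0.0943]
orientation: [[0.59, 0.798, 0.121], [0.781, -0.602, 0.166], [0.205, -0.004, -0.979]]
wrist_force: [-0.4, 0.5, -0.4]
grip_width: 0.0251
grip_force: 69.4
tgt [ 0.44410222 -0.36916432  0.02620086] [[0.588, 0.799, 0.126], [0.782, -0.601, 0.165], [0.207, 0.002, -0.978]]
tip deck now [ 0.001  -0.0294  0.0789]
trans in tool [-0.0127 -0.0003  0.0669] rot [-0.0048  0.0021 -0.0024] euler zyx [-0.0024  0.0021 -0.0048]
after rot, trans of world xy/z in final frame [-0.0129 -0.0007  0.0669] ax [0.99936584 0.00936905 0.0343532 ] F [-0.4344814   0.49120149 -0.398613  ]
```

View pics/c3.png

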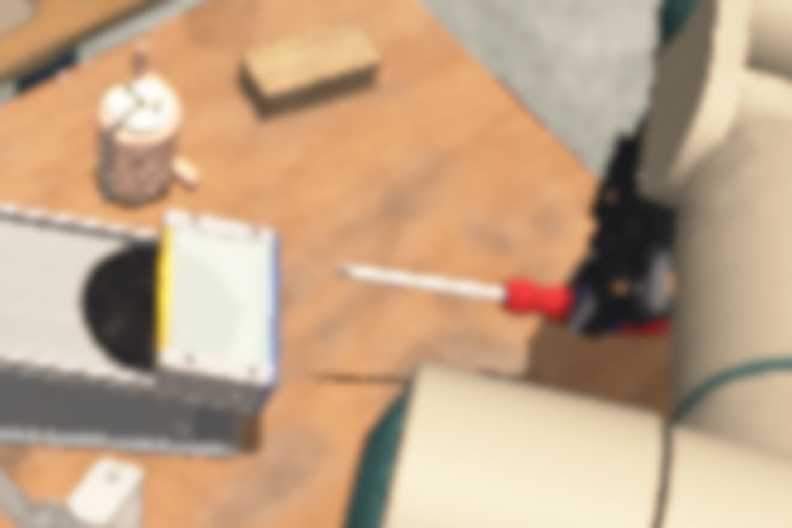

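The blade end is at (341,268) and the shaft–handle joint at (505,292). I'll compare these with the predicted positions.

```bash
python3 - <<'E'
from tgt import *
s=snap()
P=[p0+R0@(TIP+ax*.005),p0+R0@(TIP-ax*.104)]
print((proj(s,P)-[310,95]+.5)*4.8-.5)
# px per mm along deck x,y,z at tip
for v in D.T: print((proj(s,[P[0]+v*.001])-proj(s,[P[0]]))*4.8)
E
```

```text
[[330.67684505 264.88647679]
 [500.03255039 293.17896561]]
[[-0.02902382 -1.31331284]]
[[-1.57228713 -0.26189216]]
[[ 0.4934823  -0.95168558]]
```

```bash
python3 - <<'E'
from tgt import *
from scipy.optimize import least_squares as LS
s=snap()
R2=np.array([[.97572,.21901,0],[.21901,-.97572,0],[0,0,-1.]]);p2=np.array([.51002,-.3893,.0983])
f=lambda q:np.r_[(proj(s,[p2+R2@q])-((np.array([504,86])+.5)/4.8-.5+[275,95])).ravel()/.5,
 (proj(s,[p0+R0@q])-((np.array([341,268])+.5)/4.8-.5+[310,95])).ravel()/.5,(q-[.163,.0005,-.0005])/[.003,.002,.002]]
r=LS(f,[.163,0,0]);print(r.x.round(4),r.fun.round(2))
E
```

```text
[ 0.1613 -0.0012 -0.0025] [ 1.23  0.99 -1.66 -0.46 -0.57 -0.86 -1.01]
```

```bash
sed -i 's/TIP=np.array.*; ax=TIP/TIP=np.array([.157,.0003,-.001]); ax=TIP/' tgt.py
python3 shift.py '[{"pos": [-0.006, 0.0004, 0.03]}, {"pos": [-0.004, 0, 0.026]}, {"pos": [0, 0, 0.011]}, {}, {}]'; python3 tgt.py;python3 - <<'E'
from h import *
crop(snap(),310,95,165,110,4.8,"c4.png")
from tgt import *
s=snap();P=[p0+R0@(TIP+ax*.005),p0+R0@(TIP-ax*.104),D@[0,-.004,.012]+t]
print((proj(s,P)-[310,95]+.5)*4.8-.5)
E
```

```text
clock: 8.88
tool_pos: [0.4483, -0.3667, 0.0289]
orientation: [[0.587, 0.8, 0.123], [0.783, -0.599, 0.165], [0.206, -0.001, -0.978]]
wrist_force: [-0.0, -0.1, -0.8]
grip_width: 0.0253
grip_force: 69.4
tgt [ 0.44590478 -0.36681532  0.02672244] [[0.594, 0.795, 0.125], [0.778, -0.607, 0.163], [0.205, 0.0, -0.979]]
tip deck now [ 0.0005 -0.0381  0.0141]
trans in tool [-0.0019 -0.0019  0.0019] rot [-0.0028 -0.0015  0.009 ] euler zyx [ 0.009  -0.0014 -0.0028]
after rot, trans of world xy/z in final frame [-0.002  -0.0019  0.0019] ax [0.99949144 0.00190986 0.03183094] F [-0.01974926 -0.05954728 -0.80590305]
[[314.90101151 325.83643367]
 [478.55365945 351.49202637]
 [268.74270193 323.08924709]]
```

View pics/c4.png

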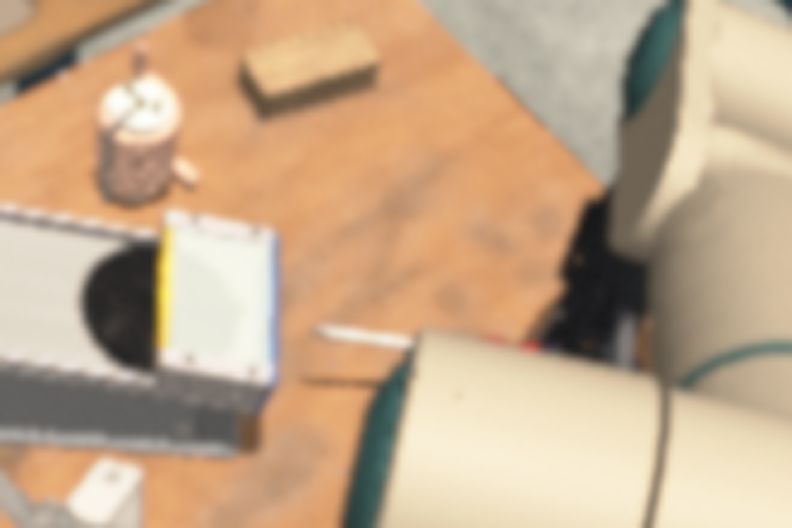

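The blade end is at (315,329), within 2 mm of the predicted (315,326). I'll insert slowly.

```bash
python3 shift.py '[{"pos": [0, 0, 0.001], "rotvec": [0, 0, 0.008]}, {"pos": [0.01, 0, 0.0003]}, {"pos": [0.01, 0, 0.0003]}, {"pos": [0.008, 0, 0.0003]}, {"pos": [0.006, 0, 0.0002]}, {"pos": [0.006, 0, 0.0002]}, {"pos": [0.006, 0, 0.0002]}, {"pos": [0.004, 0, 0.0001]}, {}, {}]'; python3 tgt.py|sed -n '2p;4p'
```

```text
clock: 9.82
tool_pos: [0.478, -0.3278, 0.0364]
orientation: [[0.593, 0.795, 0.124], [0.778, -0.606, 0.165], [0.206, -0.002, -0.978]]
wrist_force: [0.4, -0.5, -0.9]
grip_width: 0.0258
grip_force: 69.4
tip deck now [0.0017 0.0114 0.013 ]
after rot, trans of world xy/z in final frame [-0.0514 -0.0018 -0.0009] ax [0.99949144 0.00190986 0.03183094] F [ 0.40982523 -0.50338393 -0.85215614]
```

```bash
python3 shift.py '[{"pos": [0.006, -0.001, 0.0002]}, {"pos": [0.006, 0, 0.0002]}, {"pos": [0.006, 0, 0.0002]}, {"pos": [0.006, 0, 0.0002]}, {"pos": [0.006, 0, 0.0002]}, {"pos": [0.006, 0, 0.0002]}, {"pos": [0.006, 0, 0.0002]}, {"pos": [0.006, 0, 0.0002]}, {"pos": [0.006, 0, 0.0002]}, {"pos": [0.006, 0, 0.0002]}, {"pos": [0.006, 0, 0.0002]}, {"pos": [0.006, 0, 0.0002]}, {"pos": [0.002, 0, 0.0001]}, {}, {}]'; python3 tgt.py|sed -n '2p'
python3 - <<'E'
from tgt import *
s=snap();k=4.8;crop(s,275,95,165,110,k,"c5.png")
im=cv2.imread("pics/c5.png")
for d in(130,136,142):
    a=np.linspace(0,2*np.pi,80); C=np.c_[51*np.cos(a),d+51*np.sin(a),0*a+14]/1e3
    cv2.polylines(im,[(((proj(s,C@D.T+t)-[275,95])+.5)*k-.5).astype(int)],True,(0,(d-130)*20,255),1)
cv2.imwrite("pics/c5.png",im)
E
```

```text
clock: 11.07
tool_pos: [0.5214, -0.2693, 0.0493]
orientation: [[0.594, 0.795, 0.124], [0.778, -0.606, 0.165], [0.207, -0.002, -0.978]]
wrist_force: [0.4, -0.2, -0.4]
grip_width: 0.0253
grip_force: 69.4
tip deck now [0.0005 0.0853 0.013 ]
```

View pics/c5.png

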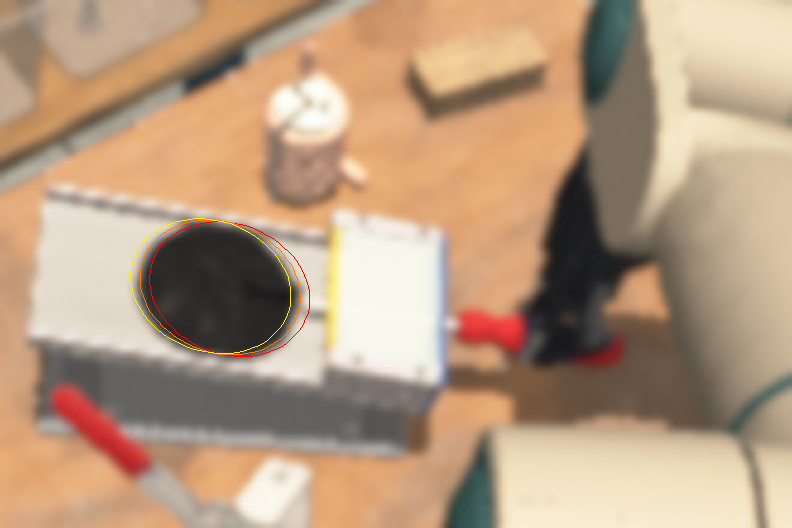

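The lid is clear of the hood at deck y ≈ 0.137, with the tab pointing towards the hood. I'll withdraw the screwdriver and return it to its original spot.

```bash
python3 shift.py '[{"pos": [-0.02, 0, -0.0006]}, {"pos": [-0.02, 0, -0.0006]}, {"pos": [-0.02, 0, -0.0006]}, {"pos": [-0.02, 0, -0.0006]}, {"pos": [-0.02, 0, -0.0006]}, {"pos": [-0.02, 0, -0.0006]}, {"pos": [-0.01, 0, -0.0003]}, {"pos": [0, 0, -0.03]}, {"pos": [0, 0, -0.03]}, {"rotvec": [0, -0.104, 0]}, {"rotvec": [0, -0.104, 0]}, {"rotvec": [0, 0, 0.1177]}, {"rotvec": [0, 0, 0.1177]}, {"rotvec": [0, 0, 0.1177]}, {"rotvec": [0, 0, 0.1177]}, {"rotvec": [0, 0, 0.1177]}, {"rotvec": [0, 0, 0.1177]}, {}, {}]'
```

```text
clock: 12.7
tool_pos: [0.4363, -0.3809, 0.085]
orientation: [[0.977, 0.215, -0.001], [0.215, -0.977, 0.001], [-0.001, -0.001, -1.0]]
wrist_force: [0.5, -0.2, -0.8]
grip_width: 0.0253
grip_force: 69.4
```

```bash
python3 shift.py '[{"pos": [0.023, 0.008, 0]}, {"pos": [0.023, 0.008, 0]}, {"pos": [0.023, 0.007, 0.02]}, {"pos": [0, 0, 0.03]}, {"pos": [0, 0, 0.016]}, {"pos": [0, 0, 0.006]}, {"pos": [0, 0, 0.004]}, {}, {}]'
python3 shift.py '[{}, {}, {}, {}, {}, {}, {}, {}]' .085
python3 shift.py '[{"pos": [0, 0, -0.03]}, {"pos": [0, 0, -0.04]}, {"pos": [0, 0, -0.04]}, {"pos": [0, 0, -0.04]}, {"pos": [0, 0, -0.04]}, {"pos": [0, 0, -0.04]}, {"pos": [0, 0, -0.03]}, {"pos": [-0.04, 0, 0]}, {"pos": [-0.04, 0, 0]}, {"pos": [-0.04, 0, 0]}, {}, {}]'
python3 - <<'E'
from tgt import *
s=snap();crop(s,290,110,80,70,8,"c6.png")
im=cv2.imread("pics/c6.png"); im=np.clip(im.astype(float)*2,0,255)
im=np.hstack([im[:, :640]]).astype(np.uint8)
cv2.imwrite("pics/c6.png",im)
crop(s,275,95,165,110,3,"c6b.png")
a=cv2.imread("pics/c6b.png"); b=cv2.copyMakeBorder(cv2.resize(im,None,fx=.45,fy=.45),0,0,0,0,0)
cv2.imwrite("pics/c7.png",cv2.resize(np.hstack([a,cv2.copyMakeBorder(b,0,max(0,330-b.shape[0]),0,0,0)]),None,fx=1,fy=1)); print(a.shape,b.shape,o["tool_pos"])
E
```

```text
clock: 13.45
tool_pos: [0.509, -0.3895, 0.0105]
orientation: [[0.977, 0.212, 0.001], [0.212, -0.977, -0.0], [0.0, 0.001, -1.0]]
wrist_force: [0.9, -0.1, 0.0]
grip_width: 0.0252
grip_force: 69.4
clock: 14.12
tool_pos: [0.5085, -0.3888, 0.0088]
orientation: [[0.977, 0.211, -0.001], [0.211, -0.977, 0.001], [-0.001, -0.001, -1.0]]
wrist_force: [-0.5, 0.2, -0.0]
grip_width: 0.0851
grip_force: 0.0
clock: 15.12
tool_pos: [0.39, -0.415, 0.2694]
orientation: [[0.978, 0.209, -0.001], [0.209, -0.978, 0.001], [-0.001, -0.001, -1.0]]
wrist_force: [-0.1, -1.3, 0.3]
grip_width: 0.0851
grip_force: 0.0
(330, 495, 3) (252, 288, 3) [ 0.39004346 -0.41502717  0.26940229]
```

View pics/c7.png

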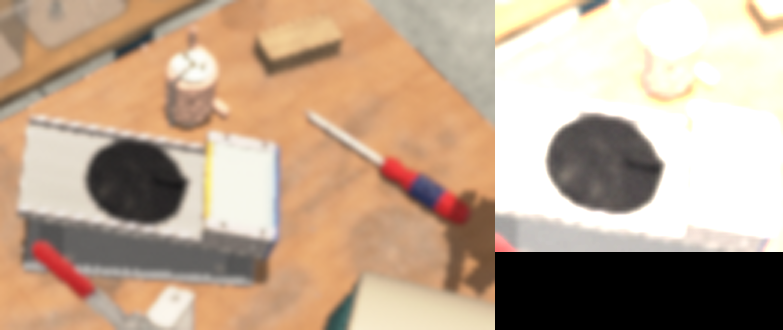

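The screwdriver lies on the bench as before. The tab is visible, pointing downhill and nearly aligned with the chute. I'll fit the lid centre and tab numerically.

```bash
cat > lid.py <<'E'
from tgt import *
from scipy.optimize import minimize
s=snap(); g=cv2.cvtColor(s["frame"],cv2.COLOR_RGB2GRAY)
K=8;u0,v0,w,h=295,115,70,60
G=cv2.resize(g[v0:v0+h,u0:u0+w],None,fx=K,fy=K,interpolation=cv2.INTER_CUBIC)
m=(G<85).astype(np.uint8); n,l,st,c=cv2.connectedComponentsWithStats(m)
k=l[int((152-v0)*K),int((322-u0)*K)]; m=(l==k).astype(np.uint8)
a=np.linspace(0,2*np.pi,90)
to=lambda P:((proj(s,np.array(P)@D.T+t)-[u0,v0])+.5)*K-.5
def mask(x,y):
    P=np.vstack([np.c_[x+.051*np.cos(a),y+.051*np.sin(a),0*a+z] for z in(0,.014)])
    b=np.zeros_like(m); cv2.fillConvexPoly(b,cv2.convexHull(to(P).astype(np.float32)).astype(np.int32),1); return b
f=lambda q:-(mask(*q)&m).sum()/(mask(*q)|m).sum()
r=minimize(f,[0,.136],method="Nelder-Mead",options=dict(initial_simplex=[[0,.136],[.003,.136],[0,.142]]))
print("lid x,y",r.x.round(4),r.fun); x0,y0=r.x
xs=np.arange(-18,19,3); print("x mm",xs)
for y in range(-58,-8,4):
    q=to([[x0+x/1e3,y0+y/1e3,.020] for x in xs]).astype(np.float32)
    print(y,cv2.remap(G,q[None,:,0],q[None,:,1],1)[0].tolist())
E
python3 lid.py
```

```text
lid x,y [-0.0243  0.1764] 264071921461735.47
x mm [-18 -15 -12  -9  -6  -3   0   3   6   9  12  15  18]
-58 [42, 41, 40, 40, 40, 40, 40, 40, 41, 40, 39, 36, 31]
-54 [42, 43, 44, 43, 42, 41, 41, 42, 42, 42, 41, 39, 37]
-50 [45, 45, 45, 44, 45, 45, 46, 46, 46, 45, 47, 45, 42]
-46 [45, 44, 45, 45, 45, 45, 45, 44, 45, 48, 48, 48, 47]
-42 [46, 45, 45, 45, 44, 44, 43, 41, 42, 45, 45, 45, 45]
-38 [47, 47, 48, 49, 47, 45, 43, 42, 40, 42, 42, 42, 41]
-34 [48, 51, 54, 54, 53, 48, 45, 43, 42, 41, 41, 40, 42]
-30 [49, 54, 56, 55, 52, 50, 47, 44, 43, 43, 41, 38, 38]
-26 [46, 48, 46, 47, 47, 46, 45, 45, 44, 43, 42, 39, 39]
-22 [42, 42, 43, 43, 43, 43, 44, 44, 43, 44, 43, 42, 42]
-18 [40, 42, 43, 44, 43, 43, 44, 46, 48, 46, 46, 45, 44]
-14 [39, 42, 44, 45, 45, 48, 49, 50, 51, 51, 48, 46, 45]
-10 [41, 41, 43, 46, 51, 55, 56, 56, 55, 51, 47, 46, 45]lid.py:13: RuntimeWarning: overflow encountered in scalar negative
  f=lambda q:-(mask(*q)&m).sum()/(mask(*q)|m).sum()
```

Unsigned overflow in the cost function; I'll fix that.

```bash
sed -i 's/f=lambda q:-(mask(\*q)&m).sum()/f=lambda q:-float((mask(*q)\&m).sum())/' lid.py; python3 lid.py
```

```text
lid x,y [0.0078 0.1346] -0.8126134041293428
x mm [-18 -15 -12  -9  -6  -3   0   3   6   9  12  15  18]
-58 [224, 224, 223, 222, 222, 221, 222, 221, 222, 223, 223, 222, 222]
-54 [223, 223, 221, 219, 217, 217, 219, 221, 223, 223, 223, 223, 222]
-50 [202, 196, 188, 177, 170, 179, 198, 213, 220, 223, 223, 223, 222]
-46 [134, 120, 108, 98, 99, 121, 159, 192, 210, 218, 222, 222, 223]
-42 [59, 48, 41, 42, 54, 76, 109, 143, 171, 191, 205, 215, 220]
-38 [33, 28, 26, 32, 40, 49, 61, 77, 100, 127, 152, 173, 196]
-34 [32, 28, 27, 32, 38, 41, 42, 46, 53, 65, 85, 116, 149]
-30 [33, 29, 29, 35, 38, 40, 40, 41, 43, 45, 53, 72, 103]
-26 [35, 31, 29, 32, 38, 40, 40, 40, 43, 45, 45, 50, 65]
-22 [36, 31, 28, 32, 37, 40, 41, 41, 42, 44, 45, 44, 44]
-18 [35, 31, 28, 31, 35, 37, 38, 39, 41, 43, 43, 41, 39]
-14 [37, 35, 33, 33, 34, 36, 38, 40, 42, 43, 42, 40, 39]
-10 [44, 41, 39, 39, 38, 38, 39, 41, 42, 43, 41, 39, 40]
```

```bash
cat >> lid.py <<'E'
print("--")
for th in(60,85,110):
    m=(G<th).astype(np.uint8); n,l,st,c=cv2.connectedComponentsWithStats(m); m=(l==l[int((152-v0)*K),int((322-u0)*K)]).astype(np.uint8)
    print(th,max((-f([x,y]),x,y) for x in(-.003,0,.003) for y in np.arange(.125,.15,.001)))
R=np.c_[D[:,1],D[:,0],-D[:,2]]
for z in(.10,.0165):
    p=D@[0,.1035,z]+t; print(z,p.round(4),"world d",(p-p0).round(4),"tool d",(R0.T@(p-p0)).round(4),"in final",(R.T@(p-p0)).round(4))
print("ZYX",Ro.from_matrix(R0.T@R).as_euler('ZYX').round(4))
E
python3 lid.py | sed -n '/--/,$p'
```

```text
--
60 (np.float64(0.7421999847804581), 0.003, np.float64(0.131))
85 (np.float64(0.8093598401978502), 0.003, np.float64(0.134))
110 (np.float64(0.858768024959099), 0.003, np.float64(0.134))
0.1 [ 0.6159 -0.145   0.1715] world d [ 0.2236  0.2692 -0.0975] tool d [ 0.2757 -0.2155  0.0976] in final [0.3274 0.0137 0.1568]
0.0165 [ 0.6248 -0.1335  0.0892] world d [ 0.2324  0.2807 -0.1798] tool d [ 0.2868 -0.2248  0.1799] in final [0.3274 0.0137 0.2403]
ZYX [-0.7031  0.1742 -0.0015]
```

```bash
python3 shift.py '[{"pos": [0.0276, -0.0216, 0]}, {"pos": [0.0276, -0.0216, 0]}, {"pos": [0.0276, -0.0216, 0]}, {"pos": [0.0276, -0.0216, 0]}, {"pos": [0.0276, -0.0216, 0]}, {"pos": [0.0276, -0.0216, 0]}, {"pos": [0.0276, -0.0216, 0]}, {"pos": [0.0276, -0.0216, 0]}, {"pos": [0.0276, -0.0216, 0]}, {"pos": [0.0276, -0.0216, 0]}, {"rotvec": [0, 0, -0.1172]}, {"rotvec": [0, 0, -0.1172]}, {"rotvec": [0, 0, -0.1172]}, {"rotvec": [0, 0, -0.1172]}, {"rotvec": [0, 0, -0.1172]}, {"rotvec": [0, 0, -0.1172]}, {"rotvec": [0, 0.087, 0]}, {"rotvec": [0, 0.087, 0]}, {}, {}]' .04; python3 lid.py | tail -3
```

```text
clock: 16.98
tool_pos: [0.6156, -0.1451, 0.2687]
orientation: [[0.601, 0.793, 0.102], [0.781, -0.609, 0.137], [0.171, -0.002, -0.985]]
wrist_force: [-0.8, 0.5, 0.3]
grip_width: 0.0399
grip_force: 0.0
0.1 [ 0.6159 -0.145   0.1715] world d [ 0.0003  0.0001 -0.0972] tool d [-0.0163  0.0004  0.0959] in final [-0.0166  0.0002  0.0958]
0.0165 [ 0.6248 -0.1335  0.0892] world d [ 0.0092  0.0117 -0.1795] tool d [-0.0161  0.0006  0.1794] in final [-0.0166  0.0002  0.1793]
ZYX [-0.0014  0.0027 -0.002 ]
```

```bash
python3 shift.py '[{"pos": [-0.0165, 0.0006, 0], "rotvec": [0, 0.0027, 0]}, {"pos": [0, 0, 0.035]}, {"pos": [0, 0, 0.035]}, {"pos": [0, 0, 0.035]}, {"pos": [0, 0, 0.03]}, {"pos": [0, 0, 0.02]}, {"pos": [0, 0, 0.01]}, {}, {}]'
python3 shift.py '[{"pos": [0, 0, 0.005]}, {"pos": [0, 0, 0.005]}, {"pos": [0, 0, 0.003]}, {}, {}]' ; python3 lid.py | tail -3
python3 - <<'E'
from h import *
crop(snap(),290,95,120,90,6.5,"c8.png")
E
```

```text
clock: 17.78
tool_pos: [0.6243, -0.1347, 0.1045]
orientation: [[0.599, 0.794, 0.106], [0.782, -0.608, 0.14], [0.175, -0.001, -0.985]]
wrist_force: [-0.3, -0.4, 0.2]
grip_width: 0.0401
grip_force: 0.0
clock: 18.2
tool_pos: [0.625, -0.1333, 0.091]
orientation: [[0.6, 0.793, 0.106], [0.781, -0.609, 0.14], [0.176, -0.002, -0.984]]
wrist_force: [-0.1, 0.6, 0.3]
grip_width: 0.0403
grip_force: 0.0
0.1 [ 0.6159 -0.145   0.1715] world d [-0.0091 -0.0116  0.0805] tool d [-0.0004 -0.0002 -0.0818] in final [-0.0006 -0.0001 -0.0818]
0.0165 [ 0.6248 -0.1335  0.0892] world d [-0.0002 -0.0001 -0.0017] tool d [-0.0006 -0.0001  0.0017] in final [-0.0006 -0.0001  0.0017]
ZYX [-0.001  -0.0022 -0.0015]
```

```bash
python3 shift.py '[{"pos": [0, 0, 0.001]}, {}, {}, {}, {}, {}, {}, {}]' 0 60
```

```text
clock: 18.97
tool_pos: [0.6253, -0.1332, 0.0901]
orientation: [[0.6, 0.793, 0.106], [0.781, -0.609, 0.14], [0.176, -0.001, -0.984]]
wrist_force: [-0.2, -0.2, 2.4]
grip_width: 0.0062
grip_force: 59.1
```

```bash
python3 shift.py '[{"pos": [0, 0, -0.008]}, {"pos": [0, 0, -0.012]}, {"pos": [0, 0, -0.02]}, {"pos": [0, 0, -0.03]}, {"pos": [0, 0, -0.03]}, {}, {}]'
python3 - <<'E'
from h import *
crop(snap(),260,90,150,110,5.3,"c9.png")
E
```

```text
clock: 19.55
tool_pos: [0.6154, -0.1479, 0.1921]
orientation: [[0.599, 0.793, 0.111], [0.781, -0.609, 0.138], [0.178, 0.004, -0.984]]
wrist_force: [-0.3, 0.1, -0.1]
grip_width: 0.0063
grip_force: 58.8
```

View pics/c9.png

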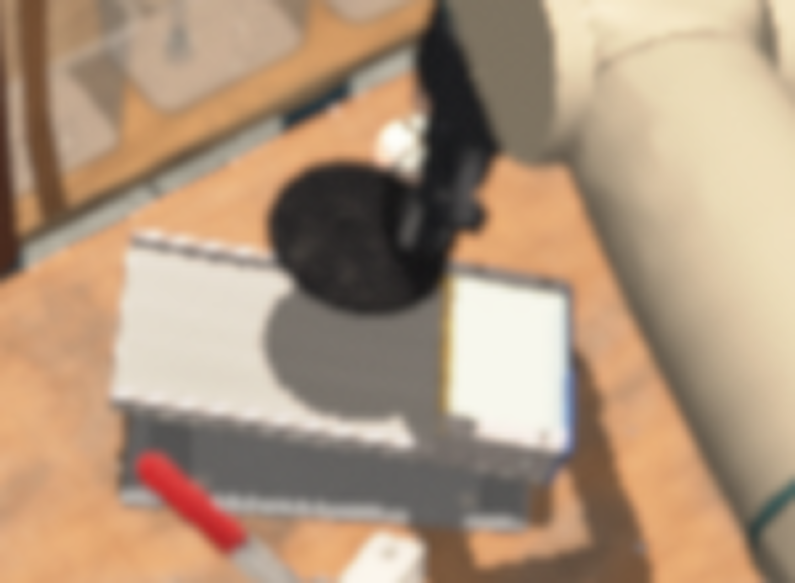

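The lid is held by the tab and clear of the chute. I'll level it, raise it and carry it over the jig.

```bash
python3 shift.py '[{"pos": [0, 0, -0.03]}, {"rotvec": [0, -0.09, 0]}, {"rotvec": [0, -0.087, 0]}, {"pos": [0, 0, -0.035]}, {"pos": [0, 0, -0.035]}, {"pos": [0, 0, -0.035]}, {"pos": [0, 0, -0.035]}, {"pos": [0, 0, -0.035]}, {"pos": [0, 0, -0.035]}, {}, {}]'
python3 shift.py '[{"pos": [0.0199, -0.0317, 0]}, {"pos": [0.0199, -0.0317, 0]}, {"pos": [0.0199, -0.0317, 0]}, {"pos": [0.0199, -0.0317, 0]}, {"pos": [0.0199, -0.0317, 0]}, {"pos": [0.0199, -0.0317, 0]}, {"pos": [0.0199, -0.0317, 0]}, {"pos": [0.0199, -0.0317, 0]}, {"pos": [0.0199, -0.0317, 0]}, {"pos": [0.0199, -0.0317, 0]}, {"pos": [0.0199, -0.0317, 0]}, {}, {}, {}]'
```

```text
clock: 20.52
tool_pos: [0.6121, -0.1515, 0.4293]
orientation: [[0.609, 0.793, 0.002], [0.793, -0.609, -0.0], [0.001, 0.001, -1.0]]
wrist_force: [-0.3, -0.2, -2.3]
grip_width: 0.0065
grip_force: 58.9
clock: 21.68
tool_pos: [0.4683, 0.2342, 0.4263]
orientation: [[0.609, 0.793, -0.005], [0.793, -0.609, -0.001], [-0.004, -0.003, -1.0]]
wrist_force: [0.1, -0.3, -0.7]
grip_width: 0.0066
grip_force: 58.9
```

```bash
python3 shift.py '[{"pos": [0.0055, 0, 0.035]}, {"pos": [0, 0, 0.035]}, {"pos": [0, 0, 0.035]}, {"pos": [0, 0, 0.035]}, {"pos": [0, 0, 0.035]}, {"pos": [0, 0, 0.035]}, {"pos": [0, 0, 0.035]}, {"pos": [0, 0, 0.035]}, {"pos": [0, 0, 0.035]}, {"pos": [0, 0, 0.035]}, {"pos": [0, 0, 0.025]}, {"pos": [0, 0, 0.01]}, {"pos": [0, 0, 0.01]}, {"pos": [0, 0, 0.005]}, {"pos": [0, 0, 0.003]}, {}, {}]'
```

```text
clock: 23.1
tool_pos: [0.4719, 0.2393, 0.0267]
orientation: [[0.609, 0.793, 0.001], [0.793, -0.609, 0.002], [0.002, -0.001, -1.0]]
wrist_force: [-0.1, -0.5, -0.1]
grip_width: 0.0064
grip_force: 58.9
```

```bash
python3 shift.py '[{"pos": [0, 0, 0.002]}, {"pos": [0, 0, 0.0015]}, {"pos": [0, 0, 0.001]}, {}, {}]'
```

```text
clock: 23.52
tool_pos: [0.4713, 0.2392, 0.0211]
orientation: [[0.609, 0.793, -0.001], [0.793, -0.609, 0.001], [0.0, -0.001, -1.0]]
wrist_force: [0.4, 0.2, -0.3]
grip_width: 0.0064
grip_force: 59.1
```

```bash
python3 shift.py '[{"pos": [0, 0, 0.001]}, {}, {}]'
python3 shift.py '[{}, {}, {}, {}, {}, {}]' .03
python3 shift.py '[{"pos": [0, 0, -0.02]}, {"pos": [0, 0, -0.035]}, {"pos": [0, 0, -0.04]}, {"pos": [0, 0, -0.04]}, {"pos": [0, 0, -0.04]}, {"pos": [0, 0, -0.04]}, {"pos": [-0.03, -0.02, -0.02]}, {"pos": [-0.03, -0.02, 0]}, {"pos": [-0.03, -0.02, 0]}, {"pos": [-0.03, -0.02, 0]}, {}, {}, {}]'
python3 - <<'E'
from h import *
s=snap();g=cv2.cvtColor(s["frame"],cv2.COLOR_RGB2GRAY)
# rectify tray at lid-top height z=.018, 5 mm cells
xs=np.arange(.40,.60,.01);ys=np.arange(.36,.17,-.01)
P=[[x,y,.018] for x in xs[::-1] for y in ys]; q=proj(s,P).astype(np.float32).reshape(len(xs),len(ys),2)
G=cv2.remap(s["frame"],q[...,0],q[...,1],1)
for r,x in zip(G,xs[::-1]): print(f"{x:.2f}","".join("L" if c.max()<80 else("r" if c[0]>120 and c[1]<70 else ".") for c in r.astype(int)))
E
```

```text
clock: 23.77
tool_pos: [0.4713, 0.2392, 0.0211]
orientation: [[0.609, 0.793, -0.001], [0.793, -0.609, 0.001], [0.0, -0.001, -1.0]]
wrist_force: [-3.5, -2.0, 7.9]
grip_width: 0.0063
grip_force: 60.0
clock: 24.27
tool_pos: [0.4711, 0.2391, 0.0198]
orientation: [[0.609, 0.793, -0.002], [0.793, -0.609, 0.001], [-0.0, -0.002, -1.0]]
wrist_force: [0.3, -0.5, 0.6]
grip_width: 0.0302
grip_force: 0.0
clock: 25.35
tool_pos: [0.3353, 0.1925, 0.2554]
orientation: [[0.609, 0.793, -0.0], [0.793, -0.609, 0.001], [0.001, -0.001, -1.0]]
wrist_force: [0.8, 0.0, -0.9]
grip_width: 0.03
grip_force: 0.0
0.59 ...................
0.58 ...................
0.57 ....rrrrrrr........
0.56 ....rrrrrrrrrrrrrr.
0.55 ...rrrrrrrrrrrrrrr.
0.54 ...rrrrrrrrrrrrrrr.
0.53 ...rrrrrLLLLrrrrrr.
0.52 ...rrr.LLLLLLrrrrr.
0.51 ...rrrLLLLLLLLrrrr.
0.50 ...rr.LLLLLLLL.rr..
0.49 ...rrLLLLLLLLLLrr..
0.48 ...rrLLLLLLLLL.rr..
0.47 ...rr.LLLLLLLLrrr..
0.46 ...rrrLLLLLLLLrrr..
0.45 ..rrrrrLLLLLLrrrr..
0.44 ..rrrrrrr..rrrrrr..
0.43 ..rrrrrrrrrrrrrrr..
0.42 .......rrrrrrrrrr..
0.41 ...................
0.40 ...................
```

The rectified map shows the lid as a full round disc, centred in the tray to within a few millimetres. The gripper is clear, so I'm handing in.

```bash
python3 -c "
from plant import arm, imaging, sensors; print(arm.job_done())"
```

```text
the job is handed in; nothing more can be done
None
```

The job is handed in at about 25 s: I pushed the lid clear of the hood, laid the screwdriver back on the bench and set the lid in the red tray about 4 mm from its centre (by camera); the hand-in returned no verdict.

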